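# Close the plaster moulds from the pile of lids

### The job

Take the pile of four plaster lids apart and close each mould with its own lid, the one of the same outline, so that the mould's two lugs stand in the lid's notches and the lid lies flat on the rim. Set each lid down gently, since plaster chips; let go of all of them at the end, and leave the brown bottle and the little corked pot where they stand.

Things in the scene. Friction and masses are not known exactly. Their poses are not given: they have to be found in the camera images.
- oblong_lid: loose pale plaster lid, oblong (rectangular), 136 x 68 mm, 20 mm thick, flat, under 0.3 kg; lies at the bottom of the pile. Origin: centre of its underside, z up. Two notches 13 mm wide, 13 mm deep, cut through in the edge at its x = +-68 mm ends; grip it along its y axis, where it is 68 mm wide. A half turn about z makes no difference.
- oval_lid: loose pale plaster lid, oval (long, with half-round ends), 106 x 64 mm, 20 mm thick, flat, under 0.3 kg; starts on the oblong lid. Origin: centre of its underside, z up. Two notches 13 mm wide, 13 mm deep, cut through in the edge at its x = +-53 mm ends; grip it along its y axis, where it is 64 mm wide. A half turn about z makes no difference.
- square_lid: loose pale plaster lid, square, 60 x 60 mm, 20 mm thick, flat, under 0.3 kg; starts on the oval lid. Origin: centre of its underside, z up. Two notches 13 mm wide, 13 mm deep, cut through in the edge at its x = +-30 mm ends; grip it along its y axis, where it is 60 mm wide. A half turn about z makes no difference.
- round_lid: loose pale plaster lid, round, 44 x 44 mm, 20 mm thick, flat, under 0.3 kg; starts on top, on the square lid. Origin: centre of its underside, z up. Two notches 13 mm wide, 13 mm deep, cut through in the edge at its x = +-22 mm ends; grip it along its y axis, where it is 44 mm wide. A half turn about z makes no difference.
- oblong_mould: fixed open pale plaster mould, outline as its lid: oblong (rectangular), 136 x 68 mm. Origin: centre of its underside, z up. Flat rim 30 mm high bears the lid. On the rim two tapering lugs at x = +-62, y = 0 mm: 8 mm along x, 9 mm along y, tops 42 mm high; with the two x axes parallel they stand in the lid's notches with 2 mm play each side.
- oval_mould: fixed open pale plaster mould, outline as its lid: oval (long, with half-round ends), 106 x 64 mm. Origin: centre of its underside, z up. Flat rim 30 mm high bears the lid. On the rim two tapering lugs at x = +-47, y = 0 mm: 8 mm along x, 9 mm along y, tops 42 mm high; with the two x axes parallel they stand in the lid's notches with 2 mm play each side.
- square_mould: fixed open pale plaster mould, outline as its lid: square, 60 x 60 mm. Origin: centre of its underside, z up. Flat rim 30 mm high bears the lid. On the rim two tapering lugs at x = +-24, y = 0 mm: 8 mm along x, 9 mm along y, tops 42 mm high; with the two x axes parallel they stand in the lid's notches with 2 mm play each side.
- round_mould: fixed open pale plaster mould, outline as its lid: round, 44 x 44 mm. Origin: centre of its underside, z up. Flat rim 30 mm high bears the lid. On the rim two tapering lugs at x = +-16, y = 0 mm: 8 mm along x, 9 mm along y, tops 42 mm high; with the two x axes parallel they stand in the lid's notches with 2 mm play each side.
- bottle: bystander: brown glass bottle with black cap, 64 mm diameter, 111 mm tall, loose, standing near the moulds; origin at the centre of its underside
- pot: bystander: small white porcelain pot with a cork, 42 mm diameter, 46 mm tall, loose; origin at the centre of its underside
There are look-alikes about, which are no part of the job. What is shaped like the square_lid but orange is not meant.

How it is judged:
By the outcome, as a careful person would: the job done as asked, in the order asked, and still so for the second after the job is handed in, with the robot touching nothing.
It also fails if it takes over 112 s, if anything falls off the work surface, if the arm or the gripper's body presses on something with over 40 N, if the wrist force passes 120 N, or if a joint passes its speed limit or range.

### The arm

A 7-joint arm with a two-finger parallel gripper is mounted at the origin on a cart in front of the work surface, level with it; the furniture and walls round the work are solid. World frame = base frame: x ahead of the robot, y to its left, z up, the work surface at z = 0. Lengths are in m, angles in rad, forces in N, time in s.
With the tool pointing down it reaches from about 0.425 to 0.925 m from the base axis. Payload 6.8 kg.
Tool frame: the origin (TCP) lies at the very end of the fingers, on their centre line; the grasp point (between the pads) lies 19 mm behind it; z points along the fingers, y is the line along which they close (so a half turn about z gives the same grasp; the last joint's range is limited). The gripper opens to 85 mm and grips with 20 to 120 N. Pads are 22 mm wide; open, the fingers measure 114 mm over their backs; the gripper's body (76 mm by 85 mm) begins 54 mm behind the grasp point. The pads swing forward as they close: fully open they stand 13 mm farther back than shut.
Start: joints at [1.175, 0.477, 0.022, 1.555, -0.011, 1.109, -0.083], TCP at [0.192, -0.647, 0.231] pointing down, gripper open.
Joint ranges: [-2.96, 2.96], [-0.34, 2.1], [-1.41, 1.46], [0.24, 2.44], [-1.37, 4.51], [0.17, 1.92], [-2.96, 2.96]. Speed limits (rad/s): [2.39, 2.39, 3.14, 3.14, 3.14, 3.14, 3.14].

### API

Orientations are given as a unit quaternion [w, x, y, z].
In Python, from station import bot gives the robot as it stands. The module is installed in compiled form; this text tells all that it offers.
- The arm moves only by the shell command python3 -m jog 'ROWS' [OPENING] [FORCE]. ROWS is JSON, a list of rows, each a list of 4 numbers: the shift along the tool's x, y, z in cm, then the turn about the tool's z in rad. In form: [[x, y, z, spin], ...]. A call has 1 to 20 rows; each row is the pose to reach, as a shift and turn from the pose commanded when the call began, along the tool's axes at that moment; what a row does not reach only later rows make up. A row lasts 1/12 s, in which the tool goes at most 41.7 mm and 7.16 degrees, less where a joint would pass 70% of its speed; a pose out of reach is approached as far as the arm can. A call with a gripper value outside its range is refused whole. OPENING is the closure, from -1 (fully open) to 1 (shut), set as the call begins (- or left out, the last holds). The fingers move at their own pace and stop on an object; FORCE is the grip in N (left out, the last holds). Time passes only in rows, so rows that repeat a pose let the fingers close. It gives the time, the measured TCP pose, the force, the opening and the grip force at its end, in the units of the state.
- bot.get_obs(): the state, without advancing time (a new reading comes with each control period).
- bot.read_camera(name): name is "scene" or "side" or "wrist"; returns a dict with "pixels" (420x560x3 uint8, red, green, blue), "depth" (420x560 float32, m along the optical axis (not along the pixel's ray), 0 where there is no reading), "fovy" (degrees; the focal length in pixels is half the picture's height over the tangent of half this angle, whatever the lens; pixels are square), "cx", "cy" (the principal point, pixels), "pose" (4x4, takes a point from camera to world coordinates). Camera axes: x right, y down, z forward; pixel columns grow to the right and rows downward; lengths in m; the calibration is good to about 2 mm. A picture is of the moment at which its call begins.
- bot.hand_in(): hands the job in; it is judged then, once.
The state is a dict: "t": time; "q": joint angles; "joint_vel": joint speeds; "joint_torque": joint torques, N m; "eef_pos": TCP position; "tool_rot": TCP orientation; "contact_force": force on the tool from outside, world axes, zero at the start; "torque": the same for the moment, N m; "gripper_width": opening from 0.0 (shut) to 1.0 (fully open); "grasp_force": force on a finger pad.
Only numpy, scipy, OpenCV 4.12 (cv2) and the standard library are available. Lean on these libraries where they do the work, as an engineer would, in place of code of your own. Each camera call takes 0.05 s, during which the arm holds its last target. There are 200 camera calls.

## Working session

There is one attempt and no reset: what is moved stays moved. The work goes in short steps, Python scripts to look and compute and a shell command to move; the robot and the scene stay as the last step left them, time stands still between calls to the robot, and variables do not carry over. Pictures are saved under pics/ and viewed, at most 14 in all, crops included, and the job is handed in when it is done.

```bash
mkdir -p pics; cat > h.py <<'E'
import numpy as np, cv2, pickle
from station import bot
def shot(n,f):
    c=bot.read_camera(n); pickle.dump(c,open(f'pics/{f}.pkl','wb'))
    cv2.imwrite(f'pics/{f}.png',c['pixels'][:,:,::-1]); return c
def load(f): return pickle.load(open(f'pics/{f}.pkl','rb'))
def world(c):
    H,W=c['depth'].shape; f=H/2/np.tan(np.radians(c['fovy'])/2)
    u,v=np.meshgrid(np.arange(W),np.arange(H)); d=c['depth']
    P=np.stack([(u-c['cx'])/f*d,(v-c['cy'])/f*d,d],-1)
    P=P@c['pose'][:3,:3].T+c['pose'][:3,3]; P[d==0]=np.nan; return P
E
python3 - <<'E'
from h import *
import cv2
for n in ['scene','side','wrist']:
    c=shot(n,n+'0'); print(n,c['fovy'],c['pose'].round(3).tolist())
o=bot.get_obs(); print({k:np.round(v,3).tolist() for k,v in o.items()})
E
```

```text
scene 47.14767096768939 [[-0.763, -0.494, 0.417, 0.043], [-0.646, 0.574, -0.503, 0.579], [0.009, -0.653, -0.757, 0.968], [0.0, 0.0, 0.0, 1.0]]
side 55.16503102328856 [[0.96, -0.16, 0.231, 0.303], [-0.281, -0.528, 0.802, -0.807], [-0.006, -0.834, -0.551, 0.638], [0.0, 0.0, 0.0, 1.0]]
wrist 59.06726449646044 [[0.284, -0.909, -0.306, 0.269], [-0.959, -0.27, -0.088, -0.623], [-0.003, 0.318, -0.948, 0.373], [0.0, 0.0, 0.0, 1.0]]
{'t': 0.15, 'q': [1.175, 0.478, 0.022, 1.556, -0.011, 1.109, -0.083], 'joint_vel': [-0.001, -0.003, 0.001, -0.003, -0.0, -0.002, 0.001], 'joint_torque': [0.003, -59.693, 1.61, -28.149, 0.013, 0.007, -0.0], 'eef_pos': [0.191, -0.647, 0.231], 'tool_rot': [-0.001, 0.99, 0.143, -0.0], 'contact_force': [-0.412, -0.112, -0.253], 'torque': [-0.023, 0.046, 0.025], 'grasp_force': 0.0, 'gripper_width': 1.002}
```

View pics/scene0.png

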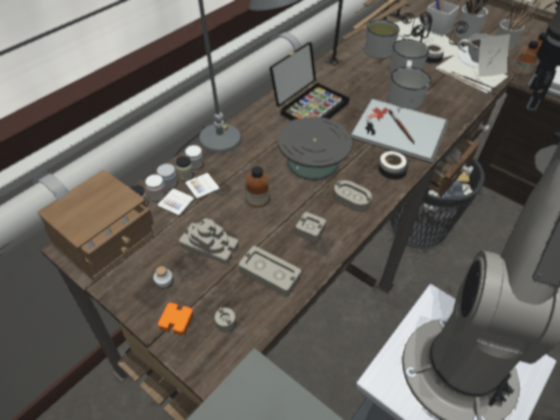

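View pics/side0.png

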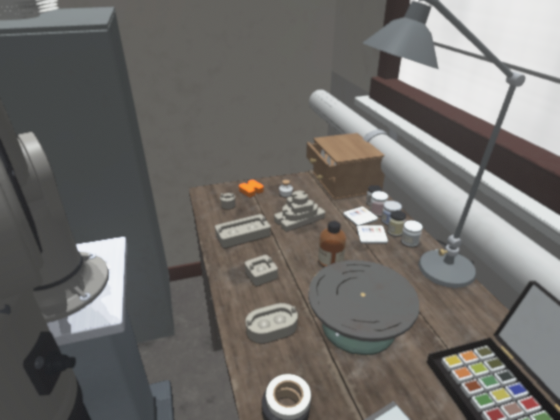

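Scene view: pile at (208,240), oblong mould (270,268), square mould (311,225), oval mould (352,194), round mould (225,317), bottle (257,187), pot (163,277). The orange square (175,317) is the look-alike and not meant. Next I'll build an ortho height map.

```bash
python3 - <<'E'
from h import *
for n in ['scene0','side0']:
    c=load(n);P=world(c)
    for nm,(u,v) in ({'pile':(208,240),'obl':(270,268),'sq':(311,225),'oval':(352,194),'round':(225,317),'bottle':(257,174),'pot':(163,272),'orange':(175,317)} if n=='scene0' else {'pile':(297,199),'obl':(243,230),'sq':(261,270),'oval':(272,322),'round':(228,200),'bottle':(334,228)}).items(): print(n,nm,P[v,u].round(3))
    # ortho map: x up, y left ; 1px=1mm
    x0,y0=0.25,0.35
    m=np.isfinite(P[...,2])&(P[...,2]>-.01)&(P[...,2]<.15)
    Q=P[m];C=c['pixels'][m]
    print(np.nanmedian(Q[(abs(Q[:,2])<.01)][:,2]))
c=load('scene0')
cr=c['pixels'][160:340,130:390,::-1]
cv2.imwrite('pics/crop0.png',cv2.resize(cr,None,fx=3,fy=3,interpolation=cv2.INTER_CUBIC))
E
```

```text
scene0 pile [0.606 0.124 0.058]
scene0 obl [0.459 0.067 0.016]
scene0 sq [ 0.462 -0.098  0.025]
scene0 oval [ 0.446 -0.264  0.019]
scene0 round [0.448 0.234 0.022]
scene0 bottle [ 0.634 -0.086  0.106]
scene0 pot [0.629 0.25  0.042]
scene0 orange [0.534 0.304 0.016]
-0.00256000261253575
side0 pile [0.615 0.086 0.079]
side0 obl [0.458 0.068 0.019]
side0 sq [ 0.462 -0.11   0.024]
side0 oval [ 0.445 -0.266  0.02 ]
side0 round [0.445 0.215 0.031]
side0 bottle [ 0.639 -0.11   0.108]
0.0005505189713489456
```

View pics/crop0.png

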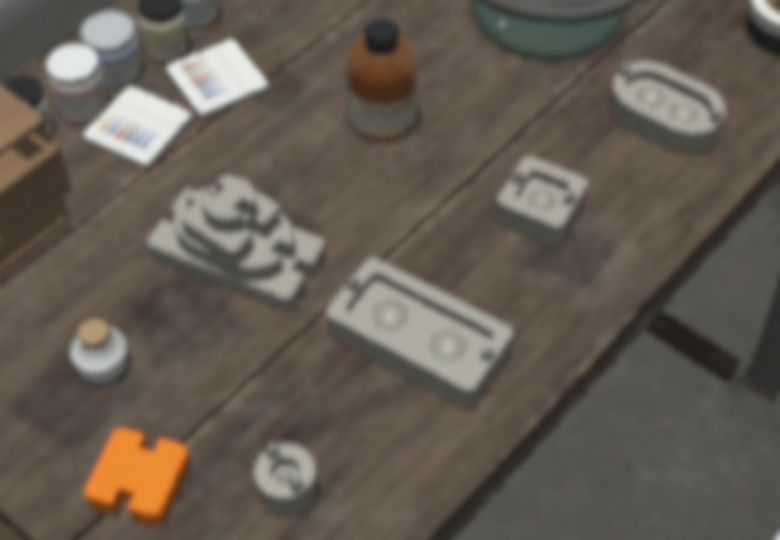

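Crop: the stack sits with lids roughly aligned but turned a bit. Moulds at crop (668,105) oval, (542,197) square, (420,325) oblong, (285,475) round. Now check tall obstacles, then get closer with the wrist camera.

```bash
python3 - <<'E'
from h import *
A=[]
for n in ['scene0','side0']:
    P=world(load(n)).reshape(-1,3);A.append(P[np.isfinite(P[:,2])])
Q=np.concatenate(A)
print('max heights, rows x .25..0.95 step .05, cols y .4..-.7 step -.1')
for x in np.arange(.15,1,.05):
    print(round(x,2),[ (lambda s: round(float(s.max()),2) if len(s) else None)(Q[(abs(Q[:,0]-x)<.025)&(abs(Q[:,1]-y)<.05)][:,2]) for y in np.arange(.4,-.75,-.1)])
o=bot.get_obs();from scipy.spatial.transform import Rotation as R
r=R.from_quat(o['tool_rot'],scalar_first=True).as_matrix()
p=o['eef_pos'];print(r.round(3))
for t in [(.5,-.1,.38),(.52,.1,.38)]: print(r.T@(np.array(t)-p)*100)
E
```

```text
max heights, rows x .25..0.95 step .05, cols y .4..-.7 step -.1
0.15 [0.49, -0.75, 0.0, 0.01, 0.0, 0.01, 0.0, None, None, None, 0.38, 0.33]
0.2 [0.49, -0.75, -0.75, -0.75, -0.75, -0.75, None, None, None, None, 0.48, 0.52]
0.25 [-0.75, -0.75, -0.75, -0.75, -0.75, -0.75, -0.75, -0.75, -0.75, -0.75, 0.58, 0.58]
0.3 [-0.75, -0.75, -0.75, -0.75, -0.75, -0.75, -0.75, -0.75, -0.75, -0.75, -0.1, -0.09]
0.35 [0.0, 0.0, 0.0, 0.0, 0.0, 0.0, 0.0, 0.0, 0.0, 0.01, 0.01, 0.0]
0.4 [0.0, 0.0, 0.03, 0.04, 0.03, 0.0, 0.03, 0.05, 0.04, 0.04, 0.01, 0.01]
0.45 [0.0, 0.03, 0.05, 0.03, 0.03, 0.04, 0.04, 0.03, 0.04, 0.04, 0.02, 0.01]
0.5 [0.0, 0.02, 0.0, 0.05, 0.03, 0.04, 0.03, 0.09, 0.09, 0.01, 0.02, 0.09]
0.55 [0.0, 0.02, 0.0, 0.03, 0.03, 0.0, 0.09, 0.09, 0.09, 0.01, 0.02, 0.09]
0.6 [0.0, 0.05, 0.05, 0.08, 0.0, 0.09, 0.53, 0.09, 0.09, 0.01, 0.01, 0.09]
0.65 [0.0, 0.05, 0.05, 0.08, 0.0, 0.51, 0.55, 0.53, 0.09, 0.0, 0.01, 0.01]
0.7 [0.0, 0.11, 0.02, 0.04, 0.0, 0.5, 0.58, 0.53, 0.09, 0.03, 0.03, 0.0]
0.75 [0.13, 0.14, 0.14, 0.01, 0.01, 0.01, 0.58, 0.0, 0.03, 0.02, 0.03, 0.0]
0.8 [0.13, 0.14, 0.14, 0.01, 0.01, 0.01, 0.55, 0.0, 0.03, 0.03, 0.02, 0.0]
0.85 [0.13, 0.14, 0.14, 0.06, 0.06, 0.06, 0.51, 0.02, 0.16, 0.16, 0.16, 0.0]
0.9 [0.15, 0.15, 0.14, 0.14, 0.15, 0.15, 0.48, 0.14, 0.16, 0.16, 0.16, 0.14]
0.95 [0.22, 0.22, 0.22, 0.22, 0.22, 0.22, 0.46, 0.22, 0.22, 0.22, 0.22, 0.22]
[[ 0.959  0.284 -0.001]
 [ 0.284 -0.959  0.001]
 [-0.    -0.001 -1.   ]]
[ 45.10719665 -43.69196551 -14.89011601]
[ 52.70272818 -62.30129898 -14.86544199]
```

```bash
python3 -m jog '[[3,-3,-6,0],[48,-53.3,-10,0.288],[48,-53.3,-10,0.288],[48,-53.3,-10,0.288],[48,-53.3,-10,0.288],[48,-53.3,-10,0.288],[48,-53.3,-10,0.288],[48,-53.3,-10,0.288],[48,-53.3,-10,0.288],[48,-53.3,-10,0.288],[48,-53.3,-10,0.288],[48,-53.3,-10,0.288],[48,-53.3,-10,0.288],[48,-53.3,-10,0.288],[48,-53.3,-10,0.288],[48,-53.3,-10,0.288],[48,-53.3,-10,0.288],[48,-53.3,-10,0.288],[48,-53.3,-10,0.288],[48,-53.3,-10,0.288]]' -1
python3 - <<'E'
from h import *
bot.read_camera('wrist')
c=shot('wrist','w1');print(bot.get_obs()['t'],bot.get_obs()['eef_pos'])
cv2.imwrite('pics/w1b.png',cv2.resize(c['pixels'][:,:,::-1],(800,600),interpolation=cv2.INTER_CUBIC))
E
```

```text
t: 1.82
eef_pos: [0.5008, 0.0018, 0.3311]
tool_rot: [-0.0, 1.0, 0.002, -0.0]
contact_force: [0.1, -1.5, -0.2]
gripper_width: 1.002
grasp_force: 0.0
1.9167 [ 0.50007863 -0.00117431  0.33080885]
```

View pics/w1b.png

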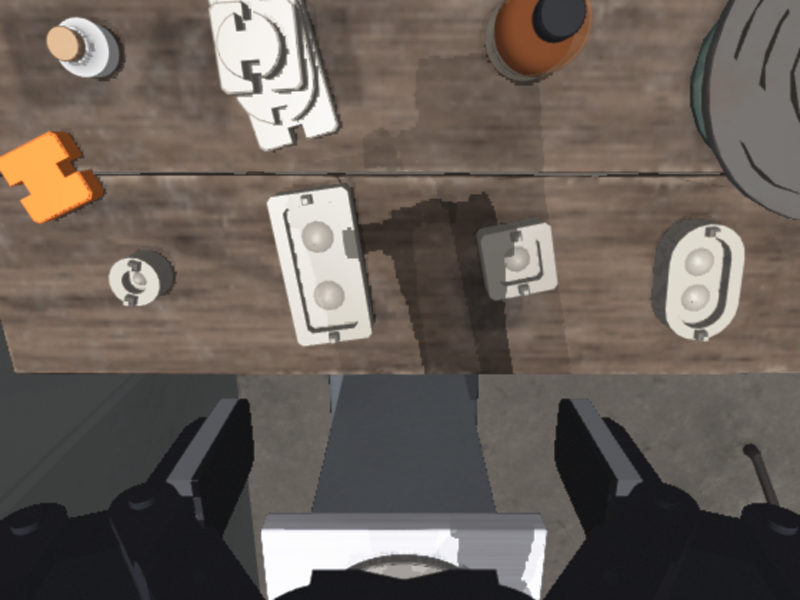

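Wrist view (800 px scale) shows all moulds and their lugs: oblong (306,200)/(334,337), square (515,237)/(524,290), oval (712,231)/(701,335), round (134,267)/(130,299). The pile at (260,50) is partly cut off.

```bash
cat >> h.py <<'E'
def rect(pts):
    (cx,cy),(w,h),a=cv2.minAreaRect((pts*1000).astype(np.float32))
    if w<h: w,h,a=h,w,a+90
    return np.array([cx,cy])/1000,(round(w,1),round(h,1)),(a+90)%180-90
def mould(P,ctr,rad):
    Q=P[np.isfinite(P[...,2])]; Q=Q[np.hypot(Q[:,0]-ctr[0],Q[:,1]-ctr[1])<rad]
    rim=Q[(Q[:,2]>.023)&(Q[:,2]<.047)]; c,s,a=rect(rim[:,:2])
    z=np.median(rim[:,2]); l=Q[(Q[:,2]>.037)&(Q[:,2]<.05)][:,:2]
    _,lab,cen=cv2.kmeans(l.astype(np.float32),2,None,(3,50,1e-6),5,cv2.KMEANS_PP_CENTERS)
    d=cen[0]-cen[1]; 
    if d[0]<0:d=-d
    print('rect',c.round(4),s,round(a,1),'rimz',round(float(z),4),'lugs ctr',cen.mean(0).round(4),'sep',round(float(np.hypot(*d)),4),'ang',round(float(np.degrees(np.arctan2(d[1],d[0]))),2),len(l))
E
python3 - <<'E'
from h import *
P=world(load('w1'))
for n,u,v,r in [('round',133,282,.032),('obl',320,267,.085),('sq',519,263,.05),('oval',706,283,.07)]:
    p=P[int(v*.7),int(u*.7)];print(n,p.round(3));mould(P,p,r)
t=P[int(300*.7),int(430*.7)];print('table',t)
E
python3 -m jog '[[5,-11,0,0],[5,-11,0,0],[5,-11,0,0],[5,-11,0,0],[5,-11,0,0],[5,-11,0,0]]'
python3 - <<'E'
from h import *
c=shot('wrist','w2');print(bot.get_obs()['eef_pos'])
cv2.imwrite('pics/w2b.png',cv2.resize(c['pixels'][:300,100:460,::-1],(720,600),interpolation=cv2.INTER_CUBIC))
E
```

```text
round [0.442 0.244 0.019]
rect [0.4461 0.2368] (43.6, 43.4) -82.7 rimz 0.03 lugs ctr [0.4465 0.2355] sep 0.032 ang -15.17 76
obl [0.457 0.075 0.016]
rect [0.4565 0.0726] (136.7, 68.4) 8.1 rimz 0.0299 lugs ctr [0.4573 0.0721] sep 0.1234 ang 8.08 73
sq [ 0.461 -0.1    0.023]
rect [ 0.4641 -0.0988] (60.5, 60.3) 12.0 rimz 0.0298 lugs ctr [ 0.4647 -0.0982] sep 0.0481 ang 11.84 71
oval [ 0.441 -0.272  0.017]
rect [ 0.445  -0.2619] (105.3, 65.3) 5.0 rimz 0.0294 lugs ctr [ 0.4453 -0.261 ] sep 0.0938 ang 4.39 80
table [ 0.4182742  -0.02438662 -0.00114447]
t: 2.42
eef_pos: [0.5505, 0.1079, 0.3308]
tool_rot: [0.001, 1.0, -0.001, -0.001]
contact_force: [-0.3, -0.3, 0.0]
gripper_width: 0.998
grasp_force: 0.0
[0.55045651 0.10744579 0.33095136]
```

View pics/w2b.png

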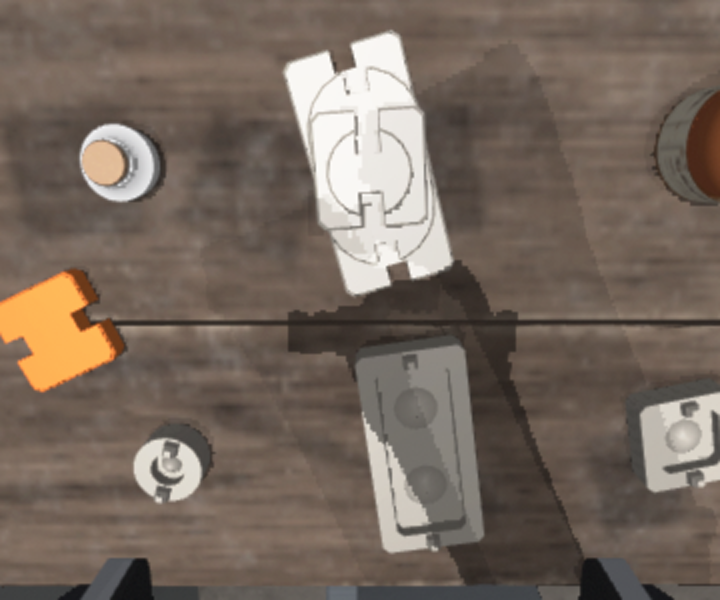

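Pile view (crop scale): round lid at (369,172) with notches (367,140)/(372,205), square (370,168), oval (368,165), oblong (368,165); the orange one at (62,330) is apart. Measure each layer.

```bash
python3 - <<'E'
from h import *
P=world(load('w2'))
c0=P[85,100+184];print(c0)
m0=np.isfinite(P[...,2])&(np.hypot(P[...,0]-c0[0],P[...,1]-c0[1])<.085)
for n,z in [('round',.08),('square',.06),('oval',.04),('oblong',.02)]:
    m=m0&(abs(P[...,2]-z)<.009); q=P[m]; print(n,np.median(q[:,2]).round(4),len(q),rect(q[:,:2]))
m=m0&(abs(P[...,2]-.08)<.009)
q=P[m][:,:2]; (cc,r)=cv2.minEnclosingCircle((q*1000).astype(np.float32));cc=np.array(cc)/1000
print(cc,r)
# notch direction: point density by angle at r 12..20mm
for lo,hi in [(.010,.021)]:
    d=q-cc; k=(np.hypot(*d.T)>lo)&(np.hypot(*d.T)<hi); a=np.degrees(np.arctan2(d[k][:,1],d[k][:,0]))%180
    h,_=np.histogram(a,36,(0,180));print(h)
    w=np.exp(2j*np.radians(a)).mean(); print('notch ang',np.degrees(np.angle(-w))/2)
cr=load('w2')['pixels'][40:140,230:340,::-1]
cv2.imwrite('pics/pile.png',cv2.resize(cr,None,fx=6,fy=6,interpolation=cv2.INTER_CUBIC))
for n,u,v,r in [('round',85,232,.032),('obl',210,222,.085)]:
    p=P[int(v),int(u+100)] if n=='obl' else P[232,185]; print(n); mould(P,p,r)
E
```

```text
[0.62954194 0.10680357 0.08069922]
round 0.0799 1203 (array([0.62869562, 0.10679927]), (42.8, 40.5), -86.44674253463745)
square 0.0598 1812 (array([0.63003613, 0.10629515]), (60.1, 60.0), -86.45253896713257)
oval 0.0399 1739 (array([0.62989154, 0.10461603]), (103.4, 63.5), 12.629561424255371)
oblong 0.0198 2229 (array([0.6292467 , 0.10489011]), (136.1, 68.0), 15.532052040100098)
[0.62844409 0.10662556] 21.870012283325195
[ 0  0  0  0  5 14 23 28 32 30 31 31 34 29 31 31 31 29 31 30 31 31 33 29
 31 30 31 29 30 33 26 20 11  0  0  0]
notch ang 3.685172394593282
round
rect [0.4462 0.2368] (43.9, 43.1) -27.8 rimz 0.03 lugs ctr [0.4467 0.2362] sep 0.0317 ang -14.82 69
obl
rect [0.4569 0.0727] (136.9, 68.1) 8.1 rimz 0.0298 lugs ctr [0.4576 0.0729] sep 0.1234 ang 8.14 63
```

View pics/pile.png

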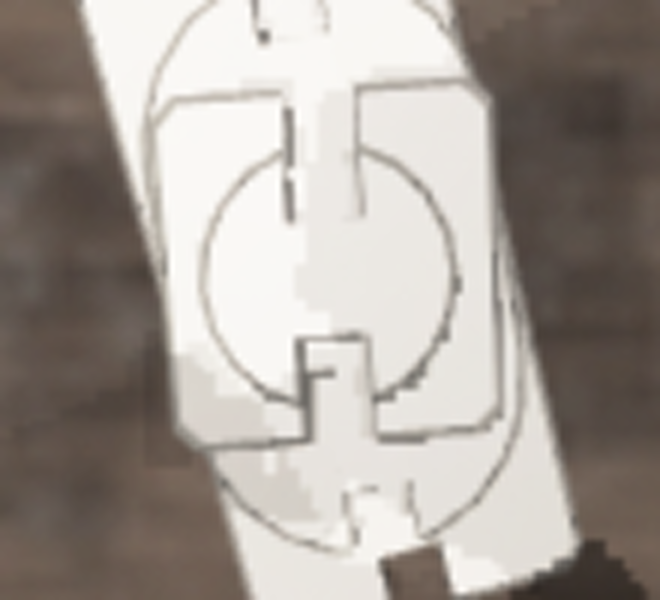

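All sizes check out: round lid (0.6287, 0.1067) at 3.6°, square (0.630, 0.1063) at 3.5°, oval (0.630, 0.1045) at 12.6°, oblong (0.629, 0.1049) at 15.5°. Round lid first.

```bash
python3 -m jog '[[7.8,0.1,18,-0.063],[7.8,0.1,18,-0.063],[7.8,0.1,18,-0.063],[7.8,0.1,18,-0.063],[7.8,0.1,18,-0.063],[7.8,0.1,21,-0.063],[7.8,0.1,24,-0.063],[7.8,0.1,26,-0.063],[7.8,0.1,26.9,-0.063],[7.8,0.1,26.9,-0.063],[7.8,0.1,26.9,-0.063]]' -1
python3 -c "
from h import *
o=bot.get_obs();print(o['eef_pos'],o['q'].round(2))
shot('side','s1')"
```

```text
t: 3.38
eef_pos: [0.6291, 0.1078, 0.0631]
tool_rot: [0.0, 1.0, 0.031, 0.0]
contact_force: [-0.2, 0.4, 1.5]
gripper_width: 0.999
grasp_force: 0.0
[0.62906049 0.10782102 0.06307521] [ 0.04  0.65 -0.43  1.75  0.35  0.82 -2.06]
```

```bash
python3 -m jog '[[0,0,0,0],[0,0,0,0],[0,0,0,0],[0,0,0,0],[0,0,0,0],[0,0,0,0],[0,0,0,0],[0,0,0,0]]' 1 40
python3 -m jog '[[0,0,-2,0],[0,0,-6,0],[0,0,-10,0],[0,0,-10,0]]'
python3 - <<'E'
from h import *
c=shot('wrist','w3');o=bot.get_obs();print(o['t'],o['eef_pos'],o['tool_rot'],o['gripper_width'],o['grasp_force'])
cv2.imwrite('pics/w3b.png',c['pixels'][:,:,::-1])
E
```

```text
t: 4.1
eef_pos: [0.6292, 0.1091, 0.0637]
tool_rot: [0.0, 1.0, 0.031, 0.001]
contact_force: [-1.5, -1.2, 6.6]
gripper_width: 0.493
grasp_force: 40.0
t: 4.43
eef_pos: [0.6332, 0.1109, 0.171]
tool_rot: [-0.001, 0.999, 0.031, 0.006]
contact_force: [2.0, 0.9, 1.1]
gripper_width: 0.491
grasp_force: 40.7
4.4833 [0.63173384 0.11032094 0.16762767] [-9.08866965e-04  9.99496235e-01  3.13763381e-02  4.68771820e-03] 0.4926820750124951 40.70389052387327
```

View pics/w3b.png

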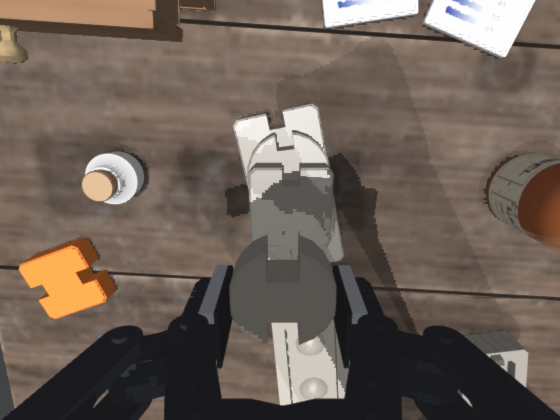

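```bash
cat >> h.py <<'E'
from scipy.spatial.transform import Rotation as R
def tool(c,o):
    T=np.eye(4);T[:3,:3]=R.from_quat(o['tool_rot'],scalar_first=True).as_matrix();T[:3,3]=o['eef_pos'];return T
def held(w,l,name):
    "held lid in tool frame, and lid axis heading rel. to tool x"
    c=bot.read_camera('wrist');pickle.dump(c,open(f'pics/{name}.pkl','wb'));o=bot.get_obs();T=tool(c,o)
    P=world(c);Q=(P-T[:3,3])@T[:3,:3]
    m=np.isfinite(Q[...,2])&(abs(Q[...,0])<l/2+.006)&(abs(Q[...,1])<w/2-.001)&(Q[...,2]<.012)&(Q[...,2]>-.05)
    q=Q[m]; z=np.median(q[:,2]);print('top z tool',z,'pose eef',o['eef_pos'],o['tool_rot'].round(4),len(q))
    k=q[abs(q[:,2]-z)<.006]; print('z spread',np.percentile(k[:,2],[5,95]).round(4))
    A=np.c_[k[:,:2],np.ones(len(k))];print('tilt',np.linalg.lstsq(A,k[:,2],rcond=None)[0].round(3))
    print('x 1/99%',np.percentile(k[:,0],[0,100]).round(4),'y',np.percentile(k[:,1],[0,100]).round(4))
    print(rect(k[:,:2])); return k
E
python3 -m jog '[[0,0,0,0],[0,0,0,0],[0,0,0,0]]'
python3 - <<'E'
from h import *
k=held(.044,.044,'w4')
c,r=cv2.minEnclosingCircle((k[:,:2]*1000).astype(np.float32));print(c,r)
d=k[:,:2]-np.array(c)/1000; rr=np.hypot(*d.T); s=(rr>.011)&(rr<.02)&(d[:,0]>0)
a=np.degrees(np.arctan2(d[s][:,1],d[s][:,0])); print(np.histogram(a,36,(-90,90))[0])
E
```

```text
t: 4.73
eef_pos: [0.6276, 0.1086, 0.1607]
tool_rot: [0.0, 1.0, 0.031, -0.001]
contact_force: [0.6, -0.5, -0.3]
gripper_width: 0.491
grasp_force: 40.7
top z tool -0.015971546496358922 pose eef [0.62763546 0.10868664 0.16069732] [ 3.000e-04  9.995e-01  3.140e-02 -1.400e-03] 9166
z spread [-0.0171 -0.0127]
tilt [ 0.039 -0.006 -0.016]
x 1/99% [-0.0217  0.0206] y [-0.021  0.021]
(array([-0.00062454, -0.0001425 ]), (42.3, 41.9), 0.8581233620643616)
(-0.7216790914535522, 0.7640822529792786) 23.15941619873047
[74 62 76 71 67 75 72 74 69 86 83 60 32  7  0  0  0  0  0  0  0 38 73 78
 77 72 69 79 74 68 77 74 74 77 69 74]
```

```bash
cat >> h.py <<'E'
def notch(T,name,xr,w=.02):
    "notch edges in tool frame per x slice"
    P=world(load(name));Q=(P-T[:3,3])@T[:3,:3]
    for lo in np.arange(*xr,.002):
        m=np.isfinite(Q[...,2])&(Q[...,0]>lo)&(Q[...,0]<lo+.002)&(abs(Q[...,1])<w)&(Q[...,2]<-.005)&(Q[...,2]>-.05)
        y=np.sort(Q[m][:,1])
        if len(y)<3: continue
        g=np.diff(y);i=g.argmax();print(round(lo*1000),'gap',(y[i]*1000).round(1),(y[i+1]*1000).round(1),'mid',((y[i]+y[i+1])*500).round(2),'z',np.median(Q[m][:,2]).round(4))
E
python3 - <<'E'
from h import *
notch(tool(0,bot.get_obs()),'w4',(-.022,.022))
E
```

```text
-22 gap -7.1 5.9 mid -0.6 z -0.0146
-20 gap -7.1 5.9 mid -0.59 z -0.0159
-18 gap -7.0 5.9 mid -0.58 z -0.0161
-16 gap -7.1 5.9 mid -0.58 z -0.0161
-14 gap -7.1 6.0 mid -0.52 z -0.0162
-12 gap -2.9 -0.0 mid -1.45 z -0.0161
-10 gap 18.8 19.3 mid 19.06 z -0.0162
-8 gap -7.6 -7.2 mid -7.43 z -0.0162
-6 gap 18.9 19.4 mid 19.17 z -0.0162
-4 gap 3.1 3.5 mid 3.31 z -0.0162
-2 gap -0.4 -0.1 mid -0.25 z -0.0162
0 gap 19.5 19.9 mid 19.7 z -0.0162
2 gap 19.1 19.5 mid 19.28 z -0.0161
4 gap 6.5 7.0 mid 6.75 z -0.0161
6 gap 17.4 17.7 mid 17.55 z -0.0159
8 gap -0.8 -0.5 mid -0.65 z -0.015
10 gap -7.1 5.8 mid -0.65 z -0.016
12 gap -7.1 5.8 mid -0.67 z -0.0157
14 gap -7.1 5.8 mid -0.65 z -0.0157
16 gap -7.1 5.8 mid -0.64 z -0.0148
18 gap -7.2 5.8 mid -0.69 z -0.0122
20 gap -7.2 5.8 mid -0.69 z -0.0107
```

Grip is straight: notch mid-line is parallel to the tool, lid apparent centre (−0.6, −0.6) mm in the tool frame. Work out the shift to the round mould.

```bash
cat >> h.py <<'E'
def go(x,y,z,th,off=(0,0)):
    "shift (cm) and spin to bring apparent lid offset off (m, tool frame) over x,y, at heading th deg"
    o=bot.get_obs();T=tool(0,o);t=np.radians(th)
    g=np.array([x,y,z]); g[0]-=np.cos(t)*off[0]+np.sin(t)*off[1]; g[1]-=np.sin(t)*off[0]-np.cos(t)*off[1]
    h=np.degrees(np.arctan2(T[1,0],T[0,0])); d=(g-o['eef_pos']); D=np.array([[np.cos(np.radians(h)),np.sin(np.radians(h))],[np.sin(np.radians(h)),-np.cos(np.radians(h))]])@d[:2]
    print('t',round(o['t'],2),'goal',g.round(4),'head',h.round(2),'shift cm',(D*100).round(2),(-d[2]*100).round(2),'spin',np.radians(h-th).round(3),'q7',o['q'][6].round(2))
E
python3 -c "
from h import *
go(.4463,.2364,.08,-15,(-.0006,-.0006))"
```

```text
t 4.78 goal [0.4467 0.2357 0.08  ] head 3.6 shift cm [-17.26 -13.81] 8.07 spin 0.325 q7 -2.0
```

```bash
python3 -m jog '[[-17.26,-13.81,0,0.325],[-17.26,-13.81,0,0.325],[-17.26,-13.81,0,0.325],[-17.26,-13.81,0,0.325],[-17.26,-13.81,1,0.325],[-17.26,-13.81,4,0.325],[-17.26,-13.81,7,0.325],[-17.26,-13.81,9,0.325],[-17.26,-13.81,10,0.325],[-17.26,-13.81,10,0.325],[-17.26,-13.81,10,0.325],[-17.26,-13.81,10,0.325]]'
python3 -c "
from h import *
shot('wrist','w5')
go(.4463,.2364,.046,-15,(-.0006,-.0006))
cv2.imwrite('pics/w5.png',cv2.resize(load('w5')['pixels'][200:400,180:400,::-1],None,fx=3,fy=3))"
```

```text
t: 5.78
eef_pos: [0.4486, 0.2364, 0.0632]
tool_rot: [-0.001, 0.991, -0.131, 0.001]
contact_force: [-0.1, 0.1, 0.9]
gripper_width: 0.489
grasp_force: 40.7
t 5.83 goal [0.4467 0.2357 0.046 ] head -15.06 shift cm [-0.17  0.13] 1.74 spin -0.001 q7 -2.73
```

View pics/w5.png

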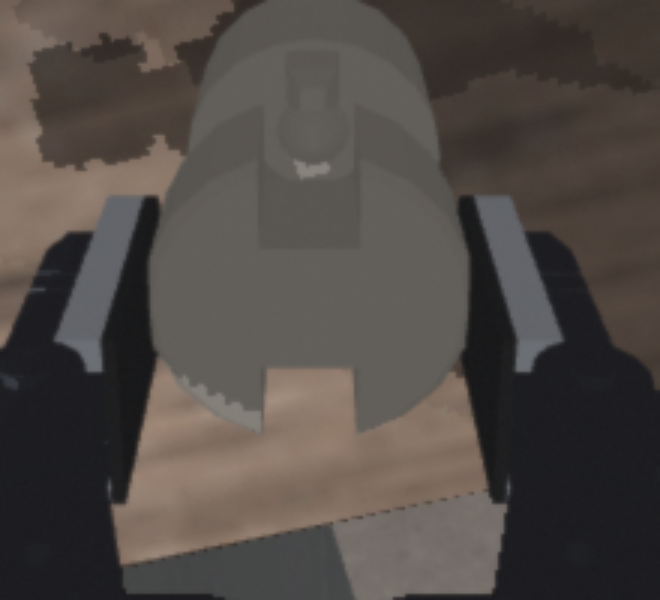

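Lid above the mould with the far lug at (312,80) lined up with the notch at (308,210). Correct and descend in steps.

```bash
python3 -m jog '[[-0.1,0.08,0.8,0],[-0.1,0.08,1.5,0],[-0.1,0.08,1.7,0],[-0.1,0.08,1.7,0]]'
python3 -c "
from h import *
go(.4463,.2364,.034,-15,(-.0006,-.0006));go(.4463,.2364,.034,-15,(-.0006,-.0006))"
```

```text
t: 6.17
eef_pos: [0.446, 0.2351, 0.0446]
tool_rot: [0.0, 0.991, -0.131, -0.001]
contact_force: [-0.2, -0.1, 0.0]
gripper_width: 0.496
grasp_force: 40.7
t 6.17 goal [0.4467 0.2357 0.034 ] head -15.03 shift cm [ 0.05 -0.07] 1.06 spin -0.0 q7 -2.75
t 6.17 goal [0.4467 0.2357 0.034 ] head -15.03 shift cm [ 0.05 -0.07] 1.06 spin -0.0 q7 -2.75
```

```bash
python3 -m jog '[[0.03,-0.04,0.2,0],[0.03,-0.04,0.4,0],[0.03,-0.04,0.6,0],[0.03,-0.04,0.8,0],[0.03,-0.04,0.95,0],[0.03,-0.04,0.95,0]]'; python3 -m jog '[[0,0,0.05,0],[0,0,0.1,0],[0,0,0.15,0],[0,0,0.15,0]]'
```

```text
t: 6.67
eef_pos: [0.4467, 0.2357, 0.0355]
tool_rot: [0.0, 0.991, -0.131, -0.0]
contact_force: [0.0, -1.3, -0.4]
gripper_width: 0.497
grasp_force: 40.7
t: 7.0
eef_pos: [0.4469, 0.2358, 0.0343]
tool_rot: [0.0, 0.991, -0.131, 0.0]
contact_force: [0.4, -0.5, 0.4]
gripper_width: 0.493
grasp_force: 40.7
```

```bash
python3 -m jog '[[0,0,0.05,0],[0,0,0.1,0],[0,0,0.1,0]]';python3 -m jog '[[0,0,0.05,0],[0,0,0.1,0],[0,0,0.1,0]]'
```

```text
t: 7.25
eef_pos: [0.447, 0.2359, 0.0336]
tool_rot: [0.0, 0.991, -0.131, 0.0]
contact_force: [-0.9, -0.9, 4.1]
gripper_width: 0.49
grasp_force: 41.1
t: 7.5
eef_pos: [0.447, 0.2359, 0.0335]
tool_rot: [0.0, 0.991, -0.131, 0.0]
contact_force: [-4.3, -2.9, 16.2]
gripper_width: 0.498
grasp_force: 42.2
```

```bash
python3 -m jog '[[0,0,-0.1,0],[0,0,-0.1,0],[0,0,-0.1,0],[0,0,-0.1,0],[0,0,-0.1,0]]' -1 40
python3 -m jog '[[0,0,-2,0],[0,0,-6,0],[0,0,-10,0],[0,0,-14,0],[0,0,-18,0]]'
python3 -c "
from h import *
shot('wrist','w6')
go(.55,.106,.27,3.5)
P=world(load('w6'));Q=P[np.isfinite(P[...,2])];q=Q[(np.hypot(Q[:,0]-.4465,Q[:,1]-.236)<.035)&(Q[:,2]>.035)];print(len(q),np.percentile(q[:,2],[5,50,95]),rect(q[:,:2]))"
```

```text
t: 7.92
eef_pos: [0.4468, 0.2358, 0.0331]
tool_rot: [0.0, 0.991, -0.131, -0.0]
contact_force: [0.1, -0.2, -0.9]
gripper_width: 0.997
grasp_force: 0.0
t: 8.33
eef_pos: [0.4463, 0.2356, 0.215]
tool_rot: [0.0, 0.991, -0.131, -0.0]
contact_force: [0.8, -0.3, -0.6]
gripper_width: 0.999
grasp_force: 0.0
t 8.38 goal [0.55  0.106 0.27 ] head -15.01 shift cm [13.09 10.2 ] -4.72 spin -0.323 q7 -2.58
7462 [0.0486535  0.29171234 0.29893469] (array([0.4465145 , 0.23609879]), (64.7, 41.1), 74.66703796386719)
```

```bash
python3 -m jog '[[13.1,10.2,-4.7,-0.323],[13.1,10.2,-4.7,-0.323],[13.1,10.2,-4.7,-0.323],[13.1,10.2,-4.7,-0.323],[13.1,10.2,-4.7,-0.323],[13.1,10.2,-4.7,-0.323],[13.1,10.2,-4.7,-0.323]]'
cat >> h.py <<'E'
def layer(name,c0,z,r=.085):
    P=world(load(name));m=np.isfinite(P[...,2])&(np.hypot(P[...,0]-c0[0],P[...,1]-c0[1])<r)&(abs(P[...,2]-z)<.007)
    q=P[m];print(z,len(q),np.percentile(q[:,2],[5,50,95]).round(4),rect(q[:,:2]))
E
python3 -c "
from h import *
c=shot('wrist','w7')
layer('w7',(.4465,.236),.05,.03)
for z in (.06,.04,.02): layer('w7',(.63,.1055),z)
go(.63,.1063,.042,3.5)
cv2.imwrite('pics/w7b.png',c['pixels'][:,:,::-1])"
```

```text
t: 8.97
eef_pos: [0.5471, 0.1027, 0.26]
tool_rot: [-0.0, 1.0, 0.029, -0.0]
contact_force: [-0.2, 0.9, -0.3]
gripper_width: 0.997
grasp_force: 0.0
0.05 1095 [0.0451 0.0498 0.0512] (array([0.44712054, 0.23616089]), (42.8, 41.7), 79.23603057861328)
0.06 4410 [0.0585 0.0599 0.0612] (array([0.63006714, 0.10620384]), (60.1, 59.9), -86.28483295440674)
0.04 2453 [0.0384 0.0399 0.0412] (array([0.62994092, 0.10455619]), (103.6, 63.5), 12.845709800720215)
0.02 3050 [0.0184 0.0198 0.0212] (array([0.62933771, 0.10491321]), (136.0, 68.1), 15.552760124206543)
t 9.02 goal [0.63   0.1063 0.042 ] head 3.51 shift cm [8.37 0.28] 21.78 spin 0.0 q7 -1.95
```

View pics/w7b.png

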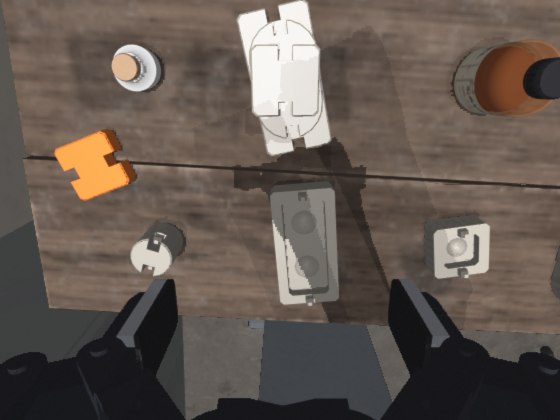

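Round lid seated flat at (152,250), its top at 0.050 m. Pile undisturbed: square (287,80). Next the square lid.

```bash
python3 -m jog '[[8.4,0.3,14,0],[8.4,0.3,14,0],[8.4,0.3,14,0],[8.4,0.3,14,0],[8.4,0.3,15,0],[8.4,0.3,15,0],[8.4,0.3,15,0]]'
python3 -c "
from h import *
go(.63,.1062,.041,3.6,(-.0006,-.0006))"
```

```text
t: 9.6
eef_pos: [0.6296, 0.1073, 0.1101]
tool_rot: [-0.0, 0.999, 0.032, -0.001]
contact_force: [0.4, 0.3, 1.3]
gripper_width: 1.002
grasp_force: 0.0
t 9.6 goal [0.6306 0.1056 0.041 ] head 3.63 shift cm [0.1  0.17] 6.91 spin 0.001 q7 -2.01
```

```bash
python3 -m jog '[[0.05,0.17,3,0],[0.05,0.17,5,0],[0.05,0.17,6.4,0],[0.05,0.17,6.9,0],[0.05,0.17,6.9,0],[0.05,0.17,6.9,0]]'
python3 -m jog '[[0,0,0,0],[0,0,0,0],[0,0,0,0],[0,0,0,0],[0,0,0,0],[0,0,0,0]]' 1 40
python3 -m jog '[[0,0,-2,0],[0,0,-6,0],[0,0,-9,0],[0,0,-10,0],[0,0,-10,0],[0,0,-10,0],[0,0,-10,0]]'
python3 -c "
from h import *
k=held(.06,.06,'w8')
notch(tool(0,bot.get_obs()),'w8',(-.03,.03))
for z in (.04,.02): layer('w8',(.63,.1055),z)"
```

```text
t: 10.1
eef_pos: [0.6323, 0.1044, 0.0428]
tool_rot: [-0.0, 1.0, 0.031, 0.001]
contact_force: [-0.5, 0.1, 0.5]
gripper_width: 1.001
grasp_force: 0.0
t: 10.6
eef_pos: [0.6326, 0.1042, 0.043]
tool_rot: [-0.0, 1.0, 0.03, 0.001]
contact_force: [-0.7, 0.5, 5.1]
gripper_width: 0.692
grasp_force: 43.4
t: 11.18
eef_pos: [0.6305, 0.1033, 0.1396]
tool_rot: [0.0, 1.0, 0.03, -0.001]
contact_force: [-0.9, 0.4, -1.3]
gripper_width: 0.687
grasp_force: 43.6
top z tool -0.01717244428365043 pose eef [0.6303174  0.10326349 0.13926574] [ 4.000e-04  9.995e-01  3.040e-02 -1.700e-03] 21095
z spread [-0.0182 -0.0158]
tilt [ 0.015 -0.002 -0.017]
x 1/99% [-0.0318  0.0286] y [-0.029  0.029]
(array([-1.59493828e-03, -1.38149261e-05]), (60.3, 58.0), 0.07921332865953445)
-30 gap -7.2 5.8 mid -0.69 z -0.0173
-28 gap -7.2 5.8 mid -0.69 z -0.0172
-26 gap -7.1 5.8 mid -0.69 z -0.0173
-24 gap -7.2 5.8 mid -0.69 z -0.0173
-22 gap -7.4 5.8 mid -0.81 z -0.0173
-20 gap -19.6 -19.2 mid -19.4 z -0.0173
-18 gap 15.7 16.2 mid 15.96 z -0.0173
-16 gap 6.8 7.2 mid 7.0 z -0.0173
-14 gap 3.9 4.4 mid 4.15 z -0.0174
-12 gap -15.4 -14
[... 251 characters left out ...]
17.3 17.7 mid 17.54 z -0.0173
4 gap -11.3 -10.9 mid -11.11 z -0.0172
6 gap -0.9 -0.5 mid -0.69 z -0.0173
8 gap -0.5 -0.1 mid -0.31 z -0.0173
10 gap 12.9 13.2 mid 13.05 z -0.0173
12 gap 1.4 1.8 mid 1.59 z -0.0173
14 gap -0.9 -0.5 mid -0.7 z -0.0162
16 gap -7.1 5.8 mid -0.67 z -0.0172
18 gap -7.1 5.8 mid -0.67 z -0.0172
20 gap -7.1 5.8 mid -0.66 z -0.0173
22 gap -7.1 5.8 mid -0.66 z -0.0173
24 gap -7.2 5.8 mid -0.67 z -0.0172
26 gap -7.1 5.8 mid -0.64 z -0.0148
28 gap -7.2 5.9 mid -0.65 z -0.0114
0.04 7847 [0.0387 0.0399 0.041 ] (array([0.64060931, 0.1068187 ]), (82.2, 64.0), 10.518810272216797)
0.02 3343 [0.0184 0.0199 0.0212] (array([0.65172437, 0.11098936]), (89.7, 68.1), 15.53641414642334)
```

```bash
python3 -c "
from h import *
go(.4643,-.0985,.07,11.9,(-.0016,-.00067))"
```

```text
t 11.23 goal [ 0.466  -0.0988  0.07  ] head 3.48 shift cm [-17.63  19.17] 6.93 spin -0.147 q7 -1.99
```

```bash
python3 -m jog '[[-12,5,0,-0.147],[-12,5,0,-0.147],[-12,5,0,-0.147],[-17.6,19.2,0,-0.147],[-17.6,19.2,0,-0.147],[-17.6,19.2,0,-0.147],[-17.6,19.2,0,-0.147],[-17.6,19.2,3,-0.147],[-17.6,19.2,6,-0.147],[-17.6,19.2,7,-0.147],[-17.6,19.2,7,-0.147],[-17.6,19.2,7,-0.147],[-17.6,19.2,7,-0.147],[-17.6,19.2,7,-0.147]]'
python3 -c "
from h import *
shot('wrist','w9')
go(.4643,-.0985,.046,11.9,(-.0016,-.00067))"
```

```text
t: 12.4
eef_pos: [0.4688, -0.0981, 0.0725]
tool_rot: [0.0, 0.995, 0.104, 0.001]
contact_force: [0.4, 0.7, -0.6]
gripper_width: 0.688
grasp_force: 43.6
t 12.45 goal [ 0.466  -0.0988  0.046 ] head 11.94 shift cm [-0.27 -0.  ] 2.65 spin 0.001 q7 -1.55
```

```bash
python3 -m jog '[[-0.2,0,1,0],[-0.25,0,2,0],[-0.25,0,2.6,0],[-0.25,0,2.6,0],[-0.25,0,2.6,0]]'
python3 -c "
from h import *
go(.4643,-.0985,.0345,11.9,(-.0016,-.00067))"
```

```text
t: 12.87
eef_pos: [0.4646, -0.0989, 0.0446]
tool_rot: [-0.0, 0.995, 0.104, -0.001]
contact_force: [0.6, -0.4, -0.4]
gripper_width: 0.685
grasp_force: 43.7
t 12.87 goal [ 0.466  -0.0988  0.0345] head 11.92 shift cm [0.14 0.02] 1.01 spin 0.0 q7 -1.58
```

```bash
python3 -m jog '[[0,0,0,0],[0,0,0,0],[0,0,0,0],[0,0,0,0]]' >/dev/null
python3 -c "
from h import *
go(.4643,-.0985,.0345,11.9,(-.0016,-.00067))"
```

```text
t 13.2 goal [ 0.466  -0.0988  0.0345] head 11.9 shift cm [ 0.07 -0.01] 1.1 spin 0.0 q7 -1.58
```

```bash
python3 -m jog '[[0.07,0,0.2,0],[0.07,0,0.4,0],[0.07,0,0.6,0],[0.07,0,0.8,0],[0.07,0,1,0],[0.07,0,1,0],[0.07,0,1,0]]'; python3 -m jog '[[0,0,0.05,0],[0,0,0.1,0],[0,0,0.15,0],[0,0,0.15,0],[0,0,0.15,0]]'
```

```text
t: 13.78
eef_pos: [0.4657, -0.0989, 0.0351]
tool_rot: [-0.0, 0.995, 0.104, -0.0]
contact_force: [-0.2, -0.5, -1.0]
gripper_width: 0.689
grasp_force: 43.7
t: 14.2
eef_pos: [0.4658, -0.0989, 0.0338]
tool_rot: [0.0, 0.995, 0.104, 0.0]
contact_force: [-0.1, 0.6, -1.1]
gripper_width: 0.687
grasp_force: 43.7
```

```bash
python3 -m jog '[[0,0,0.05,0],[0,0,0.1,0],[0,0,0.1,0]]';python3 -m jog '[[0,0,0.03,0],[0,0,0.06,0],[0,0,0.06,0]]'
```

```text
t: 14.45
eef_pos: [0.4659, -0.0989, 0.0329]
tool_rot: [0.0, 0.995, 0.104, 0.0]
contact_force: [-0.9, -0.2, 0.9]
gripper_width: 0.698
grasp_force: 43.9
t: 14.7
eef_pos: [0.4659, -0.099, 0.0329]
tool_rot: [0.0, 0.995, 0.104, -0.0]
contact_force: [-3.2, -0.2, 10.1]
gripper_width: 0.686
grasp_force: 44.9
```

Contact exactly at the expected height. Release, and back to the pile.

```bash
python3 -m jog '[[0,0,-0.1,0],[0,0,-0.1,0],[0,0,-0.1,0],[0,0,-0.1,0],[0,0,-0.1,0]]' -1 40
python3 -m jog '[[0,0,-2,0],[0,0,-6,0],[0,0,-10,0],[0,0,-14,0],[0,0,-18,0],[0,0,-20,0],[0,0,-20,0],[0,0,-20,0]]'
python3 -c "
from h import *
go(.54,.105,.25,12.7)"
```

```text
t: 15.12
eef_pos: [0.4658, -0.0989, 0.0331]
tool_rot: [-0.0, 0.995, 0.104, -0.0]
contact_force: [0.2, 0.3, -0.4]
gripper_width: 0.999
grasp_force: 0.0
t: 15.78
eef_pos: [0.4664, -0.0991, 0.2342]
tool_rot: [0.001, 0.995, 0.104, 0.001]
contact_force: [-0.6, -1.0, -0.6]
gripper_width: 1.002
grasp_force: 0.0
t 15.78 goal [0.54  0.105 0.25 ] head 11.88 shift cm [ 11.41 -18.46] -1.58 spin -0.014 q7 -1.38
```

```bash
python3 -m jog '[[11.4,-18.5,-1.6,-0.014],[11.4,-18.5,-1.6,-0.014],[11.4,-18.5,-1.6,-0.014],[11.4,-18.5,-1.6,-0.014],[11.4,-18.5,-1.6,-0.014],[11.4,-18.5,-1.6,-0.014],[11.4,-18.5,-1.6,-0.014],[11.4,-18.5,-1.6,-0.014],[11.4,-18.5,-1.6,-0.014]]'
python3 -c "
from h import *
c=shot('wrist','w10')
layer('w10',(.465,-.0988),.05,.05)
for z in (.04,.02): layer('w10',(.63,.1055),z)
go(.63,.1045,.11,12.7,(-.0006,-.0006))
cv2.imwrite('pics/w10b.png',c['pixels'][:,:,::-1])"
```

```text
t: 16.53
eef_pos: [0.5384, 0.1037, 0.2476]
tool_rot: [0.001, 0.994, 0.11, -0.002]
contact_force: [-0.5, -1.5, 0.4]
gripper_width: 1.001
grasp_force: 0.0
0.05 2713 [0.0459 0.0496 0.0509] (array([ 0.46441296, -0.09839476]), (61.3, 60.5), -78.19574451446533)
0.04 7428 [0.0385 0.0399 0.0412] (array([0.63005127, 0.10463221]), (103.1, 64.1), 11.904759407043457)
0.02 2889 [0.0184 0.0198 0.0212] (array([0.62711639, 0.10434827]), (131.6, 67.9), 15.427657127380371)
t 16.58 goal [0.6307 0.104  0.11  ] head 12.57 shift cm [9.01 1.95] 13.8 spin -0.002 q7 -1.83
```

View pics/w10b.png

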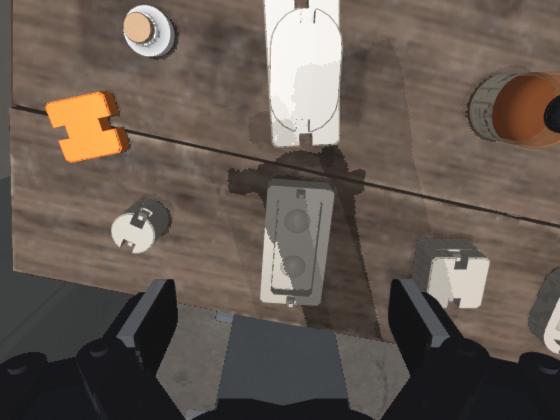

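Square lid is seated (455,280), top 0.0496. Oval lid on the pile at (305,75). Grip it.

```bash
python3 -m jog '[[9,1.9,11,0],[9,1.9,13.8,0],[9,1.9,13.8,0],[9,1.9,13.8,0],[9,1.9,13.8,0],[9,1.9,13.8,0],[9,1.9,13.8,0],[9,1.9,13.8,0]]'
python3 -c "
from h import *
go(.63,.1045,.0215,12.6,(-.0006,-.0006))"
```

```text
t: 17.25
eef_pos: [0.6317, 0.1067, 0.1135]
tool_rot: [0.0, 0.994, 0.11, 0.002]
contact_force: [0.2, -0.2, 0.5]
gripper_width: 1.002
grasp_force: 0.0
t 17.25 goal [0.6307 0.104  0.0215] head 12.68 shift cm [-0.15  0.24] 9.2 spin 0.001 q7 -1.9
```

```bash
python3 -m jog '[[-0.1,0.2,3,0],[-0.1,0.2,6,0],[-0.1,0.2,8,0],[-0.1,0.2,9,0],[-0.1,0.2,9.1,0],[-0.1,0.2,9.1,0],[-0.1,0.2,9.1,0]]'
python3 -m jog '[[0,0,0,0],[0,0,0,0],[0,0,0,0],[0,0,0,0],[0,0,0,0]]' 1 40
python3 -m jog '[[0,0,-2,0],[0,0,-6,0],[0,0,-9,0],[0,0,-11,0],[0,0,-11,0],[0,0,-11,0],[0,0,-11,0],[0,0,-11,0]]'
python3 -c "
from h import *
k=held(.064,.106,'w11')
notch(tool(0,bot.get_obs()),'w11',(-.054,-.036));notch(tool(0,bot.get_obs()),'w11',(.036,.054))
for z in (.02,): layer('w11',(.63,.1055),z)"
```

```text
t: 17.83
eef_pos: [0.632, 0.1052, 0.0225]
tool_rot: [-0.0, 0.994, 0.111, 0.002]
contact_force: [-0.3, -0.1, 0.1]
gripper_width: 1.0
grasp_force: 0.0
t: 18.25
eef_pos: [0.6318, 0.105, 0.0221]
tool_rot: [-0.0, 0.994, 0.11, 0.001]
contact_force: [-2.5, -1.3, 8.3]
gripper_width: 0.736
grasp_force: 42.8
t: 18.92
eef_pos: [0.6296, 0.1042, 0.1286]
tool_rot: [0.0, 0.994, 0.111, -0.001]
contact_force: [0.4, 0.0, -1.6]
gripper_width: 0.735
grasp_force: 44.9
top z tool -0.01777723870318252 pose eef [0.6296013  0.10435751 0.12855481] [ 1.000e-04  9.939e-01  1.107e-01 -1.400e-03] 33122
z spread [-0.0187 -0.0167]
tilt [ 0.006 -0.    -0.018]
x 1/99% [-0.0501  0.0505] y [-0.031  0.031]
(array([ 1.75155640e-04, -3.24440002e-06]), (100.6, 62.0), 0.0027440490666776896)
-50 gap -8.2 4.7 mid -1.74 z -0.0173
-48 gap -8.2 4.8 mid -1.71 z -0.0177
-46 gap -8.1 5.1 mid -1.53 z -0.0179
-44 gap -8.1 -4.3 mid -6.2 z -0.0179
-42 gap -11.5 -11.1 mid -11.27 z -0.0179
-40 gap 15.2 15.6 mid 15.39 z -0.0179
-38 gap 6.3 6.7 mid 6.48 z -0.0179
36 gap -0.9 -0.5 mid -0.7 z -0.0176
38 gap -0.9 -0.5 mid -0.7 z -0.0172
40 gap -6.2 6.7 mid 0.21 z -0.0177
42 gap -6.2 6.7 mid 0.26 z -0.0177
44 gap -6.2 6.7 mid 0.29 z -0.0174
46 gap -6.1 6.8 mid 0.37 z -0.0169
48 gap -6.1 6.8 mid 0.39 z -0.0151
50 gap -6.1 6.9 mid 0.42 z -0.013
0.02 7141 [0.0186 0.0199 0.021 ] (array([0.66464972, 0.1144881 ]), (68.1, 63.0), -74.4923267364502)
```

```bash
cat >> h.py <<'E'
def floors(T,name,rng,yc=-.0007):
    "rows near the notch midline: x range covered by lid top"
    P=world(load(name));Q=(P-T[:3,3])@T[:3,:3]
    m=np.isfinite(Q[...,2])&(abs(Q[...,1]-yc)<.003)&(abs(Q[...,0])<rng)
    q=Q[m];k=q[(q[:,2]<-.012)&(q[:,2]>-.024)];print('floors',k[:,0].min().round(4),k[:,0].max().round(4),'ctr',(k[:,0].min()+k[:,0].max())/2)
E
python3 -c "
from h import *
o=bot.get_obs();T=tool(0,o);floors(T,'w11',.07)
floors(T,'w8',.05)
P=world(load('w11'));Q=(P-T[:3,3])@T[:3,:3];k=Q[np.isfinite(Q[...,2])&(abs(Q[...,1])<.032)&(abs(Q[...,2]+.0178)<.003)&(abs(Q[...,0])<.08)];print(k[:,0].min(),k[:,0].max())
go(.4451,-.2615,.07,4.6+1.25,(-.0020,-.0007))
"
```

```text
floors -0.0424 0.0386 ctr -0.001929276132902738
floors -0.0322 0.0299 ctr -0.0011404462431035389
-0.050128047108512964 0.0503490114320568
t 18.97 goal [ 0.4472 -0.262   0.07  ] head 12.71 shift cm [-25.86  31.72] 5.86 spin 0.12 q7 -1.89
```

```bash
python3 -m jog '[[-15,2,-5,0.06],[-15,2,-5,0.06],[-15,2,-5,0.12],[-15,2,-5,0.12],[-19,19,-7,0.12],[-19,19,-7,0.12],[-19,19,-7,0.12],[-19,19,-7,0.12],[-19,19,-7,0.12],[-19,19,-7,0.12],[-19,19,-7,0.12],[-19,19,-7,0.12]]'
python3 -c "
from h import *
c=shot('wrist','w12');P=world(c);mould(P,(.445,-.2615),.065)
go(.4451,-.2615,.07,4.6+1.25,(-.0019,-.0007))
go(.4451,-.2615,.07,4.6+1.25,(-.0019,-.0007))
"
```

```text
t: 19.97
eef_pos: [0.4869, -0.1208, 0.1995]
tool_rot: [-0.001, 0.999, 0.052, -0.001]
contact_force: [-0.2, 0.9, -1.4]
gripper_width: 0.736
grasp_force: 44.9
rect [ 0.4451 -0.2623] (105.0, 65.0) 4.6 rimz 0.0296 lugs ctr [ 0.4455 -0.2613] sep 0.0939 ang 4.28 132
t 20.02 goal [ 0.4471 -0.262   0.07  ] head 5.99 shift cm [-5.45 13.66] 12.97 spin 0.002 q7 -1.49
t 20.02 goal [ 0.4471 -0.262   0.07  ] head 5.99 shift cm [-5.45 13.66] 12.97 spin 0.002 q7 -1.49
```

```bash
python3 -m jog '[[-5.4,13.7,0,0.005],[-5.4,13.7,0,0.005],[-5.4,13.7,0,0.005],[-5.4,13.7,0,0.005],[-5.4,13.7,4,0.005],[-5.4,13.7,8,0.005],[-5.4,13.7,11,0.005],[-5.4,13.7,13,0.005],[-5.4,13.7,13.5,0.005],[-5.4,13.7,13.5,0.005],[-5.4,13.7,13.5,0.005],[-5.4,13.7,13.5,0.005],[-5.4,13.7,13.5,0.005]]'
python3 -c "
from h import *
c=shot('wrist','w13');o=bot.get_obs();T=tool(0,o);floors(T,'w13',.07);notch(T,'w13',(-.048,-.044));notch(T,'w13',(.042,.048))
go(.4452,-.2617,.046,5.65,(-.0019,-.0007))
"
```

```text
t: 21.1
eef_pos: [0.4486, -0.2645, 0.0668]
tool_rot: [0.001, 0.999, 0.049, 0.001]
contact_force: [0.3, 0.7, -0.7]
gripper_width: 0.739
grasp_force: 44.9
floors -0.0424 0.0388 ctr -0.0017974914858458757
-48 gap -8.3 4.6 mid -1.86 z -0.0178
-46 gap -8.3 4.7 mid -1.78 z -0.0181
-44 gap 0.3 4.1 mid 2.22 z -0.0181
42 gap -6.3 6.5 mid 0.06 z -0.0178
44 gap -6.3 6.6 mid 0.14 z -0.0176
46 gap -6.3 6.6 mid 0.18 z -0.0172
t 21.15 goal [ 0.4472 -0.2622  0.046 ] head 5.55 shift cm [-0.09 -0.25] 2.06 spin -0.002 q7 -1.3
```

Lid unchanged in the grip. Correct and descend.

```bash
python3 -m jog '[[-0.05,-0.15,0.8,0],[-0.05,-0.2,1.6,0],[-0.05,-0.2,2,0],[-0.05,-0.2,2,0],[-0.05,-0.2,2,0],[-0.05,-0.2,2,0],[-0.05,-0.2,2,0]]'
python3 -c "
from h import *
go(.4452,-.2617,.034,5.65,(-.0019,-.0008))
"
```

```text
t: 21.73
eef_pos: [0.4468, -0.2623, 0.0453]
tool_rot: [0.0, 0.999, 0.048, 0.0]
contact_force: [0.1, 0.1, -0.3]
gripper_width: 0.739
grasp_force: 44.9
t 21.73 goal [ 0.4472 -0.2623  0.034 ] head 5.55 shift cm [0.03 0.  ] 1.13 spin -0.002 q7 -1.32
```

```bash
python3 -m jog '[[0.03,0,0.2,0],[0.03,0,0.4,0],[0.03,0,0.6,0],[0.03,0,0.8,0],[0.03,0,1,0],[0.03,0,1.15,0],[0.03,0,1.2,0],[0.03,0,1.2,0]]'; python3 -m jog '[[0,0,0.05,0],[0,0,0.1,0],[0,0,0.1,0],[0,0,0.1,0]]'
```

```text
t: 22.4
eef_pos: [0.4468, -0.2622, 0.033]
tool_rot: [-0.0, 0.999, 0.048, -0.0]
contact_force: [-0.1, -0.2, 0.3]
gripper_width: 0.735
grasp_force: 44.9
t: 22.73
eef_pos: [0.447, -0.2623, 0.0323]
tool_rot: [0.0, 0.999, 0.048, 0.0]
contact_force: [0.5, -0.5, -0.5]
gripper_width: 0.733
grasp_force: 44.9
```

```bash
python3 -m jog '[[0,0,0.03,0],[0,0,0.06,0],[0,0,0.06,0]]';python3 -m jog '[[0,0,0.03,0],[0,0,0.06,0],[0,0,0.06,0]]'
```

```text
t: 22.98
eef_pos: [0.447, -0.2623, 0.0321]
tool_rot: [0.0, 0.999, 0.048, 0.0]
contact_force: [-1.6, 0.5, 5.5]
gripper_width: 0.737
grasp_force: 45.5
t: 23.23
eef_pos: [0.447, -0.2623, 0.032]
tool_rot: [0.0, 0.999, 0.048, -0.0]
contact_force: [-3.4, 1.9, 13.3]
gripper_width: 0.737
grasp_force: 46.3
```

```bash
python3 -m jog '[[0,0,-0.1,0],[0,0,-0.1,0],[0,0,-0.1,0],[0,0,-0.1,0],[0,0,-0.1,0]]' -1 40
python3 -m jog '[[0,0,-2,0],[0,0,-6,0],[0,0,-10,0],[0,0,-14,0],[0,0,-18,0],[0,0,-20,0],[0,0,-20,0]]'
python3 -c "
from h import *
go(.52,.085,.26,15.5)"
```

```text
t: 23.65
eef_pos: [0.4469, -0.2622, 0.0319]
tool_rot: [-0.0, 0.999, 0.048, -0.0]
contact_force: [0.7, 0.4, 0.0]
gripper_width: 1.0
grasp_force: 0.0
t: 24.23
eef_pos: [0.4498, -0.2634, 0.2373]
tool_rot: [0.003, 0.999, 0.048, 0.004]
contact_force: [0.6, 0.4, 0.6]
gripper_width: 1.003
grasp_force: 0.0
t 24.23 goal [0.52  0.085 0.26 ] head 5.53 shift cm [ 10.35 -34.  ] -2.27 spin -0.174 q7 -1.18
```

```bash
python3 -m jog '[[3,-12,-2.3,0],[3,-12,-2.3,0],[3,-12,-2.3,0],[10.3,-34,-2.3,-0.174],[10.3,-34,-2.3,-0.174],[10.3,-34,-2.3,-0.174],[10.3,-34,-2.3,-0.174],[10.3,-34,-2.3,-0.174],[10.3,-34,-2.3,-0.174],[10.3,-34,-2.3,-0.174],[10.3,-34,-2.3,-0.174],[10.3,-34,-2.3,-0.174],[10.3,-34,-2.3,-0.174]]'
python3 -c "
from h import *
c=shot('wrist','w14');P=world(c)
layer('w14',(.63,.1055),.02);mould(P,(.457,.0727),.085)
go(.6293,.1049,.07,15.5,(-.0016,-.0007))"
python3 - <<'E'
from h import *
c=bot.read_camera('side');cv2.imwrite('pics/s2.png',cv2.resize(c['pixels'][160:360,180:380,::-1],(600,600),interpolation=cv2.INTER_CUBIC))
E
```

```text
t: 25.32
eef_pos: [0.5163, 0.0842, 0.2543]
tool_rot: [0.0, 0.991, 0.134, -0.001]
contact_force: [0.5, 0.1, 0.4]
gripper_width: 1.005
grasp_force: 0.0
0.02 8388 [0.0185 0.0199 0.0212] (array([0.61509924, 0.10082648]), (105.6, 68.1), 15.526566505432129)
rect [0.4566 0.0726] (137.0, 68.1) 8.1 rimz 0.0298 lugs ctr [0.4575 0.0729] sep 0.1239 ang 8.19 98
t 25.37 goal [0.631  0.1047 0.07  ] head 15.35 shift cm [11.6   1.06] 18.45 spin -0.003 q7 -1.76
```

View pics/s2.png

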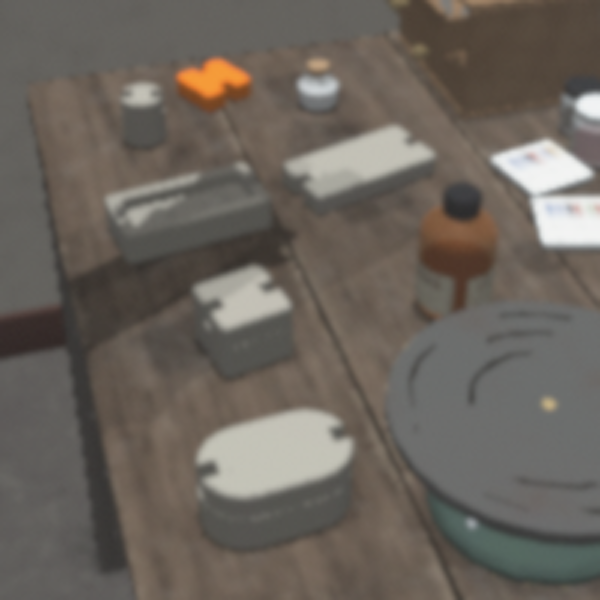

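Side view: round (142,110), square (243,295) and oval (275,450) lids all lie flat on their moulds; bottle (457,250) and pot (318,90) untouched. Now the oblong lid.

```bash
python3 -m jog '[[11.4,0.9,14,0],[11.4,0.9,17.5,0],[11.4,0.9,17.5,0],[11.4,0.9,17.5,0],[11.4,0.9,17.5,0],[11.4,0.9,17.5,0],[11.4,0.9,17.5,0],[11.4,0.9,17.5,0],[11.4,0.9,17.5,0],[11.4,0.9,17.5,0]]'
python3 -c "
from h import *
go(.6293,.1049,.003,15.5,(-.0016,-.0007))"
```

```text
t: 26.25
eef_pos: [0.6297, 0.1079, 0.0827]
tool_rot: [0.0, 0.991, 0.135, 0.002]
contact_force: [0.0, 0.8, 0.6]
gripper_width: 0.998
grasp_force: 0.0
t 26.25 goal [0.631  0.1047 0.003 ] head 15.5 shift cm [0.05 0.34] 7.97 spin -0.0 q7 -1.91
```

```bash
python3 -m jog '[[0.05,0.3,2,0],[0.05,0.3,4,0],[0.05,0.3,4,0],[0.05,0.3,6,0],[0.05,0.3,7,0],[0.05,0.3,7.8,0],[0.05,0.3,7.8,0],[0.05,0.3,7.8,0]]'
python3 -m jog '[[0,0,0,0],[0,0,0,0],[0,0,0,0],[0,0,0,0],[0,0,0,0]]' 1 50
python3 -m jog '[[0,0,-2,0],[0,0,-6,0],[0,0,-9,0],[0,0,-11,0],[0,0,-11,0],[0,0,-11,0],[0,0,-11,0],[0,0,-11,0]]'
python3 -c "
from h import *
k=held(.068,.136,'w15');T=tool(0,bot.get_obs())
notch(T,'w15',(-.068,-.054));notch(T,'w15',(.052,.066));floors(T,'w15',.08)
go(.4571,.0728,.14,8.1,(-.0016,-.0007))"
```

```text
t: 26.92
eef_pos: [0.6302, 0.1053, 0.0025]
tool_rot: [0.0, 0.991, 0.135, 0.0]
contact_force: [1.4, 0.1, -0.3]
gripper_width: 1.0
grasp_force: 0.0
t: 27.33
eef_pos: [0.631, 0.1054, 0.0035]
tool_rot: [0.0, 0.991, 0.135, 0.001]
contact_force: [-1.7, -1.3, 6.3]
gripper_width: 0.778
grasp_force: 56.3
t: 28.0
eef_pos: [0.629, 0.1047, 0.1103]
tool_rot: [0.0, 0.991, 0.135, -0.001]
contact_force: [-0.4, -0.1, -1.9]
gripper_width: 0.774
grasp_force: 57.1
top z tool -0.016363543993247607 pose eef [0.62899783 0.10479929 0.110294  ] [ 1.000e-04  9.908e-01  1.350e-01 -1.500e-03] 47922
z spread [-0.0173 -0.0153]
tilt [ 0.004  0.001 -0.016]
x 1/99% [-0.0563  0.0666] y [-0.033  0.033]
(array([ 5.12924194e-03, -1.17492676e-06]), (122.9, 66.0), 0.0025507493410259485)
52 gap -0.9 -0.6 mid -0.72 z -0.016
54 gap -7.2 5.7 mid -0.72 z -0.0163
56 gap -7.2 5.7 mid -0.74 z -0.0163
58 gap -7.2 5.7 mid -0.74 z -0.0163
60 gap -7.2 5.7 mid -0.75 z -0.0163
62 gap -7.2 5.7 mid -0.75 z -0.0163
64 gap -7.2 5.7 mid -0.75 z -0.016
66 gap -7.2 5.7 mid -0.73 z -0.0128
floors -0.0524 0.0537 ctr 0.000654238752697902
t 28.05 goal [0.4588 0.0723 0.14  ] head 15.52 shift cm [-17.27  -1.43] -2.97 spin 0.13 q7 -1.88
```

```bash
python3 -m jog '[[-17.2,-1.4,-3,0.13],[-17.2,-1.4,-3,0.13],[-17.2,-1.4,-3,0.13],[-17.2,-1.4,-3,0.13],[-17.2,-1.4,-3,0.13],[-17.2,-1.4,1,0.13],[-17.2,-1.4,3,0.13],[-17.2,-1.4,4,0.13],[-17.2,-1.4,4.5,0.13],[-17.2,-1.4,4.5,0.13],[-17.2,-1.4,4.5,0.13],[-17.2,-1.4,4.5,0.13]]'
python3 -c "
from h import *
c=shot('wrist','w16')
go(.4572,.0728,.048,8.1,(-.0016,-.00074))
cv2.imwrite('pics/w16.png',cv2.resize(c['pixels'][120:420,140:420,::-1],(560,600)))"
```

```text
t: 29.05
eef_pos: [0.4616, 0.0731, 0.0678]
tool_rot: [-0.0, 0.998, 0.07, 0.001]
contact_force: [-0.3, -0.6, -0.8]
gripper_width: 0.781
grasp_force: 57.0
t 29.1 goal [0.4589 0.0723 0.048 ] head 8.06 shift cm [-0.28  0.03] 1.99 spin -0.001 q7 -2.08
```

View pics/w16.png

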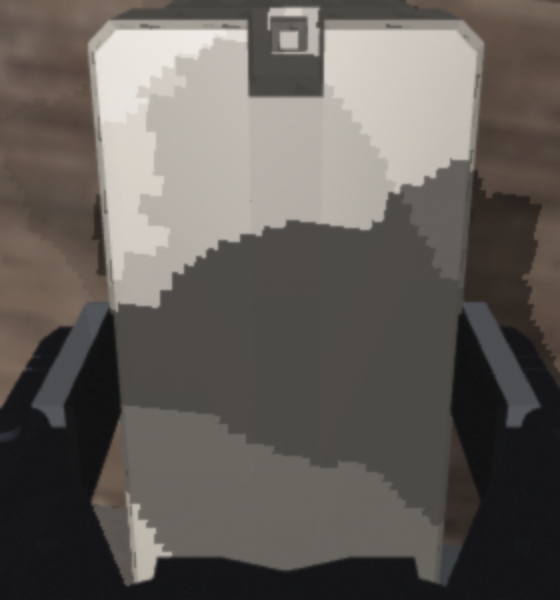

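The far lug (289,38) sits centred in the notch (248–323). Settle and lower.

```bash
python3 -m jog '[[-0.15,0.03,0.8,0],[-0.2,0.03,1.6,0],[-0.2,0.03,2,0],[-0.2,0.03,2,0],[-0.2,0.03,2,0],[-0.2,0.03,2,0],[-0.2,0.03,2,0]]'
python3 -c "
from h import *
go(.4572,.0728,.0345,8.1,(-.0016,-.00074))
"
```

```text
t: 29.68
eef_pos: [0.4589, 0.0722, 0.0471]
tool_rot: [-0.0, 0.998, 0.07, 0.0]
contact_force: [0.4, 0.3, -1.8]
gripper_width: 0.777
grasp_force: 57.1
t 29.68 goal [0.4589 0.0723 0.0345] head 8.07 shift cm [ 0.   -0.01] 1.26 spin -0.001 q7 -2.11
```

```bash
python3 -m jog '[[0,0,0.2,0],[0,0,0.4,0],[0,0,0.6,0],[0,0,0.8,0],[0,0,1,0],[0,0,1.15,0],[0,0,1.2,0],[0,0,1.2,0]]'; python3 -m jog '[[0,0,0.05,0],[0,0,0.1,0],[0,0,0.1,0],[0,0,0.1,0]]'
```

```text
t: 30.35
eef_pos: [0.4586, 0.0721, 0.0348]
tool_rot: [0.0, 0.998, 0.07, -0.0]
contact_force: [0.2, -0.3, -2.0]
gripper_width: 0.776
grasp_force: 57.1
t: 30.68
eef_pos: [0.4588, 0.0721, 0.034]
tool_rot: [0.0, 0.998, 0.07, 0.0]
contact_force: [-1.1, -0.0, -1.4]
gripper_width: 0.777
grasp_force: 57.1
```

```bash
python3 -m jog '[[0,0,0.03,0],[0,0,0.06,0],[0,0,0.06,0]]'
```

```text
t: 30.93
eef_pos: [0.4588, 0.0721, 0.0335]
tool_rot: [0.0, 0.998, 0.07, 0.0]
contact_force: [-0.9, -1.3, -0.3]
gripper_width: 0.78
grasp_force: 57.2
```

```bash
python3 -m jog '[[0,0,0.03,0],[0,0,0.06,0],[0,0,0.06,0],[0,0,0.06,0]]'
```

```text
t: 31.27
eef_pos: [0.4588, 0.0721, 0.0334]
tool_rot: [0.0, 0.998, 0.07, 0.0]
contact_force: [-3.6, -1.7, 9.0]
gripper_width: 0.778
grasp_force: 58.3
```

Seated. Release, retract and check.

```bash
python3 -m jog '[[0,0,-0.05,0],[0,0,-0.05,0],[0,0,-0.05,0],[0,0,-0.05,0],[0,0,-0.05,0]]' -1 40
python3 -m jog '[[0,0,-2,0],[0,0,-6,0],[0,0,-10,0],[0,0,-14,0],[0,0,-18,0],[0,0,-22,0],[0,0,-26,0],[2,5,-28,0],[2,5,-28,0],[2,5,-28,0],[2,5,-28,0],[2,5,-28,0]]'
python3 - <<'E'
from h import *
c=shot('wrist','w17')
for n,p,r in [('obl',(.457,.0727),.08),('round',(.4465,.236),.03),('sq',(.4645,-.0985),.045),('oval',(.4452,-.2615),.06)]: print(n);layer('w17',p,.05,r)
cv2.imwrite('pics/w17.png',cv2.resize(c['pixels'][:,:,::-1],(800,600)))
E
```

```text
t: 31.68
eef_pos: [0.4587, 0.0721, 0.0332]
tool_rot: [-0.0, 0.998, 0.07, -0.0]
contact_force: [0.2, 0.4, -0.9]
gripper_width: 0.998
grasp_force: 0.0
t: 32.68
eef_pos: [0.4848, 0.0261, 0.3126]
tool_rot: [-0.0, 0.997, 0.071, -0.001]
contact_force: [-0.1, 0.4, 0.0]
gripper_width: 0.999
grasp_force: 0.0
obl
0.05 6873 [0.0485 0.05   0.0512] (array([0.45667017, 0.07282504]), (137.1, 68.2), 8.2894868850708)
round
0.05 1061 [0.0452 0.0499 0.0513] (array([0.44661703, 0.23634796]), (44.2, 41.0), 74.76520538330078)
sq
0.05 2505 [0.0474 0.0498 0.0511] (array([ 0.46352753, -0.0982403 ]), (60.7, 60.4), 11.86146068572998)
oval
0.05 4017 [0.0465 0.0496 0.0509] (array([ 0.44541168, -0.26112741]), (103.4, 65.7), 4.011551856994629)
```

View pics/w17.png

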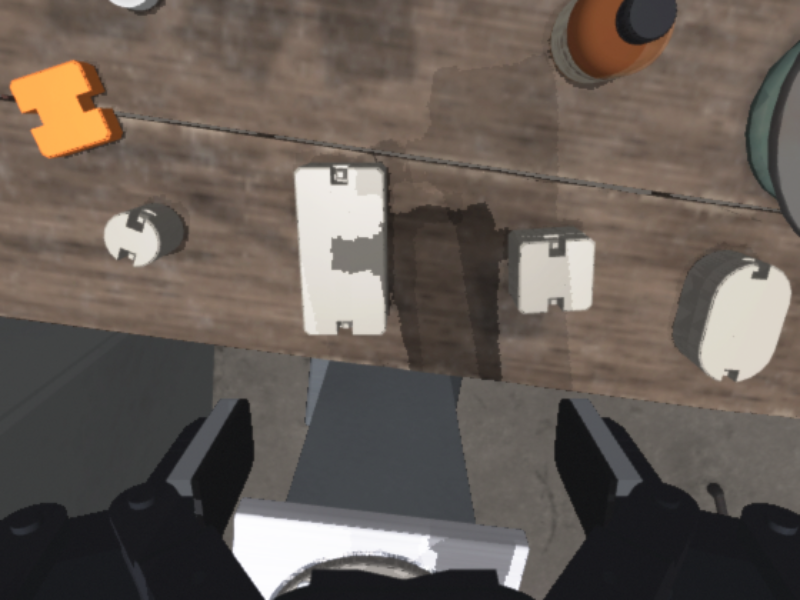

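All four lids lie flat (tops at 50 mm) with the lugs standing in their notches: round (132,240), oblong (342,250), square (555,275), oval (745,320).

```bash
python3 -c "
from station import bot
print(bot.hand_in())"
```

```text
the job is handed in; nothing more can be done
None
```

All four lids are on their own moulds, lying flat with the lugs in the notches and let go; the bottle and the pot were not touched. I handed the job in at about 33 s of the 112 s allowed, and it returned no verdict.

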